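# Next face to the stop, cover held for the reading

### The job

Turn the grooved mortar block a quarter turn so that its grooved face sits flat against the upright of the bent bracket, standing on the base plate about midway along the bracket, and let go of it. Then lift the sprung dust cover of the gauge by its handle to 45 degrees open (the long mark on the quadrant) and finish while still holding it there, steady, so the dial can be read. Leave the block against the bracket and do not disturb the weight, the tin or the rubber stopper.

Things in the scene. Friction and masses are not known exactly. Their poses are not given: they have to be found in the camera images.
- comparator: Fixed measuring stand: steel plate 170 (x) x 300 (y) x 8 mm. Origin: centre of its underside, on the bench; x to its rear, y left, z up; yaw varies. Left: bent bracket. Right: grey open-topped gauge housing (x -15 to 85, y -140 to -20, top z 90 mm), white dial inside, hinged cover on top. At y -147 a wire quadrant, radius 85, about the hinge: marks at 15, 30, 45 (much the longest), 60 degrees.
- stop (a point): Bent aluminium bracket: the point at the foot of the middle of its upright's front face, at plate-top height (comparator frame [45, 85, 8] mm). Axes as the comparator: the face looks to -x. The upright is 80 mm wide (y), 5 mm thick and rises 46 mm above the plate; foot and ribs lie behind it.
- block: Loose grey mortar block, 44 x 44 mm, 60 mm tall, about 0.27 kg, standing on the plate in front of the bracket. Origin: centre of its underside; z up. Its +x side is the grooved face: a groove 14 mm wide and 8 mm deep down its middle, top to bottom. The other sides are plain. At the start the grooved face points to the left (comparator +y), up to 30 degrees off.
- grooved_face (a point): Centre of the block's grooved face, at the level of the face (not the groove's bottom): block frame [22, 0, 30] mm. Axes as the block.
- cover (a joint): Opening angle of the aluminium dust cover, rad: 0 shut (start), 0.785 = 45 degrees, stop at 1.3. The cover (104 mm deep, 124 wide, 4 thick) is hinged along the housing's rear top edge; its front rises as it opens. A spring and its weight close it; about 2 to 5 N upward at the handle lifts it, and it falls shut when let go.
- cover_hinge (a point): Middle of the cover's hinge line, which runs along comparator y (comparator frame [85, -80, 92] mm). Fixed, axes as the comparator.
- cover_bar (a point): Middle of the cover's handle: a round steel bar 10 mm thick along y, 84 mm clear between its two side arms, a clear gap of 40 mm between bar and cover's front edge. Moves with the cover; when shut, 150 mm ahead of the hinge and 10 mm above it. The bar can turn between the fingers as the cover rises. Axes as the cover.
- weight: Bystander: loose brass weight, 35 mm wide, 48 mm tall, left of the base plate. Origin: centre of its underside.
- tin: Bystander: loose round aluminium sample tin, 66 mm wide, 40 mm tall, right of the base plate. Origin: centre of its underside.
- rubber_stopper: Bystander: loose rubber stopper, 38 mm wide, 28 mm tall, left of the base plate. Origin: centre of its underside.
Things that resemble listed ones, but are neither listed nor needed, are in the scene too. Leave any orange look-alike of the block alone.

How it is judged:
On the way:
1. the block stands let go with its grooved face flat against the bracket, the cover still shut (x of grooved_face in the frame of stop between -0.003 and 0.003 m and y of grooved_face in the frame of stop between -0.02 and 0.02 m and z of grooved_face in the frame of stop between 0.026 and 0.034 m and angle between the x axis of block and the x axis of comparator, either way round below 0.08 rad and angle between block's own z axis and vertical below 0.06 rad and contact force between the fingers and block below 0.1 N and value of joint cover below 0.08 rad), for 0.3 s.
At the end, for the whole second after the job is handed in: The fingers hold the cover still at 40 to 50 degrees, nothing else props it; the block stands untouched, grooved face within 3 mm of the upright, square within 4.5 degrees, within 20 mm of its middle; weight, tin and stopper not moved over 15 mm (x of grooved_face in the frame of stop between -0.003 and 0.003 m and y of grooved_face in the frame of stop between -0.02 and 0.02 m and z of grooved_face in the frame of stop between 0.026 and 0.034 m and angle between the x axis of block and the x axis of comparator, either way round below 0.08 rad and angle between block's own z axis and vertical below 0.06 rad and contact force between each of the fingers, cover and block below 0.1 N and value of joint cover between 0.698 and 0.873 rad and velocity of joint cover between -0.1 and 0.1 rad/s and contact force between the fingers and cover above 0.5 N and contact force between cover and weight below 0.1 N and contact force between cover and tin below 0.1 N and contact force between cover and rubber_stopper below 0.1 N and linear speed of block below 0.02 m/s); the arm keeps its last pose, push and grip.
It fails at once if the weight, the tin or the rubber stopper is moved by more than 15 mm (distance of any of weight, tin, rubber_stopper from where it was at the start of the episode above 0.015 m).
It also fails if it takes over 54 s, if anything falls off the work surface, if the arm or the gripper's body presses on something with over 40 N, if the wrist force passes 120 N, or if a joint passes its speed limit or range.

### The arm

A 6-joint arm with a two-finger parallel gripper is mounted at the origin on a cart in front of the work surface, level with it; the furniture and walls round the work are solid. World frame = base frame: x ahead of the robot, y to its left, z up, the work surface at z = 0. Lengths are in m, angles in rad, forces in N, time in s.
With the tool pointing down it reaches from about 0.375 to 0.9 m from the base axis. Payload 3.1 kg.
Tool frame: the origin (TCP) lies between the finger pads; the fingertips stand manip.finger_overhang ahead of it and the grasp point (between the pads) lies 5 mm behind it (manip.finger_overhang is the distance from the TCP to the fingertips, in m); z points along the fingers, y is the line along which they close (so a half turn about z gives the same grasp; the last joint's range is limited). The gripper opens to 85 mm and grips with 20 to 120 N. Pads are 22 mm wide; open, the fingers measure 114 mm over their backs; the gripper's body (76 mm by 85 mm) begins 54 mm behind the grasp point. The pads swing forward as they close: fully open they stand 13 mm farther back than shut.
Start: joints at [-0.178, 0.527, 1.433, -0, 1.181, -0.178], TCP at [0.625, 0, 0.245] pointing down, gripper open.
Joint ranges: [-3.08, 3.08], [-0.75, 2.2], [0.22, 2.44], [-1.43, 4.57], [0, 2.65], [-2.85, 2.85]. Speed limits (rad/s): [2.79, 2.79, 3.14, 3.14, 3.14, 3.14].

### API

Orientations are given as a unit quaternion [x, y, z, w].
In Python, from station import manip gives the robot as it stands.
- The arm moves only by the tool drive_tool, never from a script. Its argument "plan" is a list of rows, each a list of 7 numbers: the shift along the tool's x, y, z in m, then the turn, a rotation vector about the tool's x, y, z in degrees, then the opening, from -1 (shut) to 1 (fully open). In form: [[x, y, z, wx, wy, wz, gripper], ...]. A call has 1 to 10 rows; each row shifts and turns the commanded pose from where the row before left it, along the tool's axes as they then stand; what a row does not reach is not made up. A row lasts 1/10 s, in which the tool goes at most 50 mm and 8.59 degrees, less where a joint would pass 70% of its speed; a pose out of reach is approached as far as the arm can. A call is refused whole if a number of a shift passes 0.05 or a number of a turn 8.59, either way. A call with a gripper value outside its range is refused whole. The fingers move at their own pace and stop on an object; "newtons" is the grip in N (left out, the last holds). Time passes only in rows, so rows that do not move let the fingers close. It gives the time, the measured TCP pose, the force, the opening and the grip force at its end, in the units of the state.
- manip.sense(): the state, without advancing time (a new reading comes with each control period).
- manip.snapshot(name): name is "scene" or "side" or "wrist"; returns a dict with "image" (400x640x3 uint8, red, green, blue), "z_map" (400x640 float32, m along the optical axis (not along the pixel's ray), 0 where there is no reading), "fov_y" (degrees; the focal length in pixels is half the picture's height over the tangent of half this angle, whatever the lens; pixels are square), "cx", "cy" (the principal point, pixels), "k1" (the pictures are not rectified: a ray, as slopes to the right and down, at radius r is drawn at 1 + k1 r^2 times it, then the intrinsics apply), "extrinsics" (4x4, takes a point from camera to world coordinates); the wrist camera has in their place "mount" (4x4, takes a point from camera to tool coordinates, whose origin is the TCP and whose axes are the flange's). Camera axes: x right, y up, looking along -z (the intrinsics and any distortion apply to the point x, -y, -z); pixel columns grow to the right and rows downward; lengths in m; the calibration is good to about 2 mm. A picture is of the moment at which its call begins: read the wrist's pose just before it.
- manip.sign_off(): hands the job in; it is judged then, once.
The state is a dict: "t": time; "q": joint angles; "qd": joint speeds; "tau": joint torques, N m; "tcp_pos": TCP position; "tool_rot": TCP orientation; "force": force on the tool from outside, world axes, zero at the start; "ft_torque": the same for the moment, N m; "finger_gap": opening from 0.0 (shut) to 1.0 (fully open); "gripper_force": force on a finger pad.
Only numpy, scipy, OpenCV 4.12 (cv2) and the standard library are available. Lean on these libraries where they do the work, as an engineer would, in place of code of your own. Each camera call takes 0.05 s, during which the arm holds its last target. There are 200 camera calls.

## Working session

There is one attempt and no reset: what is moved stays moved. The work goes in short steps, Python scripts to look and compute and a tool call to move; the robot and the scene stay as the last step left them, time stands still between calls to the robot, and variables do not carry over. Pictures are saved under pics/ and viewed, at most 10 in all, crops included, and the job is handed in when it is done.

Besides the shell and the picture viewer there is one more tool, called as name([rows], argument=value, ...), one row to a line, values as JSON. drive_tool: Moves the arm, as the interface text tells. Its arguments: {"type":"object","properties":{"plan":{"type":"array"},"newtons":{"type":"number"}},"required":["plan"]}

```bash
mkdir -p pics; ls; cat > h.py <<'E'
import numpy as np, cv2, pickle
from station import manip
from scipy.spatial.transform import Rotation as R
def K(s):
    h,w=s["image"].shape[:2]; f=h/2/np.tan(np.radians(s["fov_y"])/2)
    return f
def snap(n):
    st=manip.sense(); s=manip.snapshot(n); s=dict(s)
    if "extrinsics" in s: s["T"]=np.array(s["extrinsics"])
    else:
        T=np.eye(4);T[:3,:3]=R.from_quat(st["tool_rot"]).as_matrix();T[:3,3]=st["tcp_pos"]
        s["T"]=T@np.array(s["mount"])
    return s
def rays(s,uv):
    f=K(s); A=np.array([[f,0,s["cx"]],[0,f,s["cy"]],[0,0,1.]])
    p=cv2.undistortPoints(np.array(uv,float).reshape(-1,1,2),A,np.array([s["k1"],0,0,0,0.])).reshape(-1,2)
    return np.c_[p[:,0],-p[:,1],-np.ones(len(p))]
def onplane(s,uv,z):
    d=rays(s,uv)@s["T"][:3,:3].T; o=s["T"][:3,3]
    return o+d*((z-o[2])/d[:,2])[:,None]
def depth(s,uv):
    uv=np.array(uv).reshape(-1,2); d=rays(s,uv)
    z=s["z_map"][uv[:,1].astype(int),uv[:,0].astype(int)]
    return (d*z[:,None])@s["T"][:3,:3].T+s["T"][:3,3]
def cloud(s):
    v,u=np.mgrid[0:400,0:640]; P=depth(s,np.c_[u.ravel(),v.ravel()]).reshape(400,640,3)
    P[s["z_map"]==0]=np.nan; return P
def proj(s,P):
    P=np.atleast_2d(P); c=(P-s["T"][:3,3])@s["T"][:3,:3]
    f=K(s); x=c[:,0]/-c[:,2]; y=-c[:,1]/-c[:,2]; k=1+s["k1"]*(x*x+y*y)
    return np.c_[f*x*k+s["cx"],f*y*k+s["cy"]]
def save(s,n,crop=None,sc=1):
    im=s["image"][:,:,::-1]
    if crop: u0,v0,u1,v1=crop; im=im[v0:v1,u0:u1]
    cv2.imwrite(f"pics/{n}.png",cv2.resize(im,None,fx=sc,fy=sc,interpolation=cv2.INTER_CUBIC))
E
python3 - <<'E'
from h import *
for n in ["scene","side","wrist"]:
    s=snap(n); pickle.dump(s,open(f"{n}0.pkl","wb")); save(s,n+"0")
    print(n,s["T"][:3,3].round(3),s["fov_y"],s["k1"])
print(manip.sense(),manip.finger_overhang)
E
```

```text
pics
scene [-0.126 -0.657  0.64 ] 52.74460581502261 -0.10349189002342393
side [0.472 0.85  0.852] 43.48280811928033 -0.05403141223429593
wrist [0.625 0.07  0.373] 68.44109985408275 -0.03469469641887236
{'t': 0.15, 'q': array([-1.78522450e-01,  5.28278704e-01,  1.43362743e+00, -2.78959114e-05,
        1.18143228e+00, -1.78496032e-01]), 'qd': array([ 0.00096545, -0.00116347, -0.00418171,  0.00157152,  0.00233376,
       -0.00019476]), 'tau': array([ 1.17890530e-03, -4.42742836e+01, -1.78276026e+01, -2.15643640e-04,
        5.61750654e-03, -9.84718270e-06]), 'tcp_pos': array([6.24454435e-01, 1.06462346e-04, 2.44536204e-01]), 'tool_rot': array([ 7.07112100e-01,  7.07100923e-01, -5.08411216e-04, -7.09648549e-04]), 'force': array([-0.2702451 , -0.46286704,  0.00304666]), 'ft_torque': array([ 0.03566189,  0.01669274, -0.00263076]), 'gripper_force': 0.0, 'finger_gap': 1.00324316302705} 0.014
```

View pics/scene0.png

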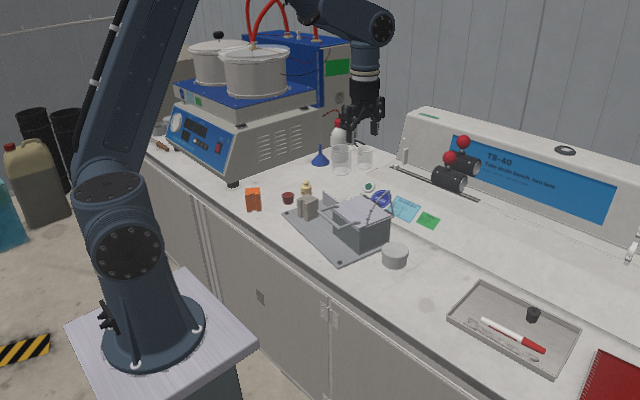

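View pics/side0.png

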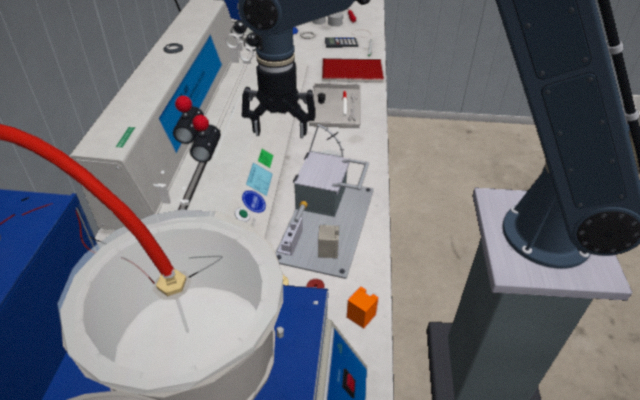

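View pics/wrist0.png

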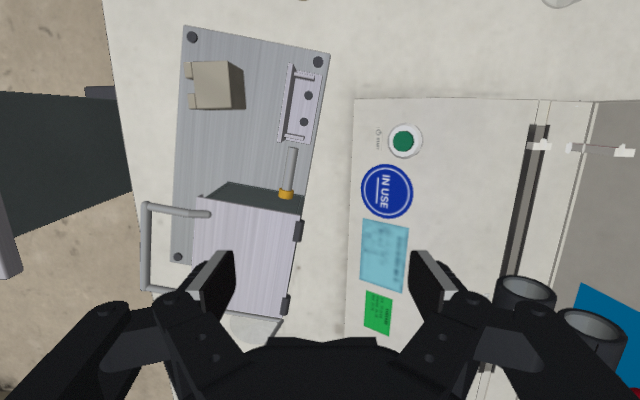

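The scene view shows the comparator (plate around (340,225)). In it are the gauge with its handle at (375,215), the grey block at (307,205), the orange look-alike at (253,200), the stopper at (288,198), the weight at (305,188) behind the block, and the tin at (395,255). In the wrist view the plate's screws are at (192,37), (318,62) and (178,257), the block at (215,83), the bracket at (298,103) and the bar at about x=146.

Block candidates: grey at wrist (215,83), standing on the plate, which fits. The orange one at scene (253,200) is off the plate and a look-alike. I'll confirm with an enlarged crop and measure.

```bash
python3 - <<'E'
from h import *
s=pickle.load(open("wrist0.pkl","rb")); P=cloud(s)
c=np.hstack([cv2.resize(s["image"][20:150,160:350],None,fx=3,fy=3,interpolation=cv2.INTER_CUBIC)])
cv2.imwrite("pics/crop1.png",c[:,:,::-1])
pickle.dump(P,open("wcloud.pkl","wb"))
z=P[...,2]
for n,(a,b) in dict(plate=(.005,.012),block=(.055,.075),cover=(.088,.1)).items():
    m=((z>a)&(z<b)&(P[...,0]<.72)&(P[...,0]>.35)).astype(np.uint8)
    m=cv2.morphologyEx(m,cv2.MORPH_OPEN,np.ones((3,3)))
    k,l,st,ce=cv2.connectedComponentsWithStats(m)
    for i in range(1,k):
        if st[i,4]<150: continue
        q=P[l==i]; r=cv2.minAreaRect((q[:,:2]*1000).astype(np.float32))
        print(n,st[i].tolist(),"z",np.median(q[:,2]).round(4),"rect",np.round(r[0],1),np.round(r[1],1),round(r[2],1))
for uv in [(192,37),(318,62),(178,257),(146,245),(148,206),(143,288),(170,208),(165,292)]:
    print(uv,depth(s,[uv]).round(4)[0])
E
```

```text
plate [172, 25, 159, 185, 16202] z 0.0077 rect [531.   50.5] [218.  170.3] 79.2
plate [170, 215, 25, 50, 1034] z 0.0078 rect [434.2 -89.2] [71.2 32.6] 79.7
block [184, 60, 52, 50, 2145] z 0.0675 rect [512.8 101.5] [45.  44.4] 1.5
block [212, 191, 91, 20, 500] z 0.0654 rect [553.8 -16.6] [  2.3 100.4] 78.6
cover [191, 196, 114, 128, 8866] z 0.0947 rect [541.8 -78.5] [131.5 110.4] 79.0
(192, 37) [0.4789 0.1585 0.0103]
(318, 62) [0.6203 0.1311 0.0121]
(178, 257) [ 0.4279 -0.1125  0.0108]
(146, 245) [ 0.4489 -0.0515  0.1059]
(148, 206) [ 0.4578 -0.0107  0.1059]
(143, 288) [ 0.4371 -0.1006  0.1062]
(170, 208) [ 0.4783 -0.0131  0.1044]
(165, 292) [ 0.4595 -0.1057  0.1052]
```

View pics/crop1.png

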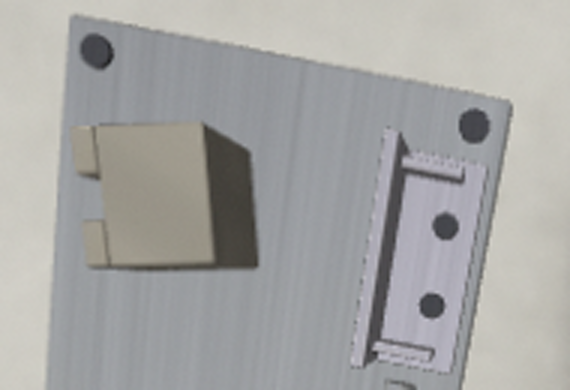

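The crop shows the grey block on the plate with its groove notch apparently on the image-left side (crop (85,195)). That conflicts with the description's "points to the left (+y)", so I'm checking it from the other cameras before acting.

```bash
python3 - <<'E'
from h import *
a=pickle.load(open("side0.pkl","rb"));b=pickle.load(open("scene0.pkl","rb"))
f=lambda s,u0,v0:cv2.resize(s["image"][v0:v0+80,u0:u0+80],(390,390),interpolation=cv2.INTER_CUBIC)
cv2.imwrite("pics/crop2.png",np.hstack([f(a,285,195),f(b,270,165)])[:,:,::-1])
P=pickle.load(open("wcloud.pkl","rb"))
for v in (66,72,80,85,90,97,104): print(v,[tuple((P[v,u]*1000).round(0).astype(int)) for u in (183,187,190,193,197,205,225,236,242)])
w=pickle.load(open("wrist0.pkl","rb"))
# project block top corners check
c=np.array([.5128,.1015,.068]); print(proj(w,c),proj(a,c),proj(b,c))
E
```

```text
66 [(np.int64(464), np.int64(129), np.int64(7)), (np.int64(494), np.int64(119), np.int64(67)), (np.int64(498), np.int64(119), np.int64(68)), (np.int64(500), np.int64(119), np.int64(67)), (np.int64(504), np.int64(119), np.int64(68)), (np.int64(512), np.int64(119), np.int64(67)), (np.int64(531), np.int64(119), np.int64(67)), (np.int64(534), np.int64(123), np.int64(39)), (np.int64(533), np.int64(128), np.int64(7))]
72 [(np.int64(463), np.int64(122), np.int64(8)), (np.int64(494), np.int64(114), np.int64(69)), (np.int64(497), np.int64(114), np.int64(68)), (np.int64(500), np.int64(113), np.int64(69)), (np.int64(504), np.int64(114), np.int64(67)), (np.int64(511), np.int64(114), np.int64(66)), (np.int64(531), np.int64(113), np.int64(68)), (np.int64(534), np.int64(117), np.int64(41)), (np.int64(535), np.int64(120), np.int64(17))]
80 [(np.int64(462), np.int64(114), np.int64(7)), (np.int64(467), np.int64(113), np.int64(8)), (np.int64(470), np.int64(114), np.int64(6)), (np.int64(474), np.int64(113), np.int64(8)), (np.int64(503), np.int64(106), np.int64(68)), (np.int64(511), np.int64(106), np.int
[... 1175 characters left out ...]
64(91), np.int64(66)), (np.int64(509), np.int64(90), np.int64(68)), (np.int64(529), np.int64(90), np.int64(68)), (np.int64(535), np.int64(91), np.int64(51)), (np.int64(534), np.int64(93), np.int64(22))]
104 [(np.int64(460), np.int64(87), np.int64(9)), (np.int64(464), np.int64(87), np.int64(8)), (np.int64(494), np.int64(84), np.int64(68)), (np.int64(497), np.int64(84), np.int64(69)), (np.int64(501), np.int64(84), np.int64(68)), (np.int64(509), np.int64(84), np.int64(67)), (np.int64(528), np.int64(84), np.int64(66)), (np.int64(535), np.int64(84), np.int64(51)), (np.int64(534), np.int64(85), np.int64(25))]
[[207.30158374  85.01747422]] [[327.99000971 231.387786  ]] [[307.18049357 197.91389257]]
```

View pics/crop2.png

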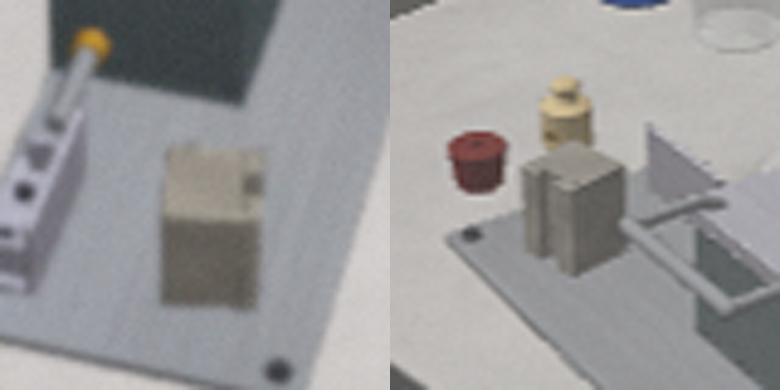

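All three views agree that the block's groove faces the robot (comparator −x), not +y as the text says: the wrist notch is at (190,85), the side-view notch is at crop (253,185), and the groove is plainly visible in the scene crop at (545,215). The goal is defined by the grooved face, so the block needs about a half turn (~168°), not a quarter turn. Next I move over the block.

drive_tool([
  [0.034,-0.037,0,0,0,0,1],
  [0.034,-0.037,0,0,0,0,1],
  [0.034,-0.038,0,0,0,0,1],
  [0,0,0,0,0,0,1],
  [0,0,0,0,0,0,1],
])

```text
t: 0.65
tcp_pos: [0.5134, 0.1018, 0.2455]
tool_rot: [0.706, 0.708, 0.0, 0.0]
force: [0.7, -0.0, -0.6]
finger_gap: 0.996
gripper_force: 0.0
```

```bash
cat > meas.py <<'E'
from h import *
def rot(a): c,s=np.cos(a),np.sin(a); return np.array([[c,-s],[s,c]])
def top(P,a,b,box):
    m=(P[...,2]>a)&(P[...,2]<b)&(P[...,0]>box[0])&(P[...,0]<box[1])&(P[...,1]>box[2])&(P[...,1]<box[3])
    return P[m]
def rect(q): 
    r=cv2.minAreaRect((q[:,:2]*1000).astype(np.float32)); return np.round(r[0],1),np.round(r[1],1),round(r[2],2),len(q),np.median(q[:,2]).round(4)
E
python3 - <<'E'
from meas import *
print({k:np.round(v,4) for k,v in manip.sense().items() if k in("t","q","tcp_pos","tool_rot","force")})
s=snap("wrist");pickle.dump(s,open("wrist1.pkl","wb"));save(s,"wrist1");P=cloud(s)
print("block",rect(top(P,.062,.075,(.46,.56,.05,.15))))
print("bracket top",rect(top(P,.049,.058,(.55,.64,0,.16))))
q=top(P,.049,.058,(.55,.64,0,.16)); print(np.sort(q[:,1])[[0,-1]])
hsv=cv2.cvtColor(s["image"],cv2.COLOR_RGB2HSV)
for n,lo,hi,z in [("stopper",(0,100,40),(8,255,200),.028),("weight",(15,60,80),(30,255,255),.03),("orange",(5,200,150),(14,255,255),.06)]:
    m=cv2.inRange(hsv,lo,hi); k,l,st,ce=cv2.connectedComponentsWithStats(m)
    for i in range(1,k):
        if st[i,4]>60: print(n,st[i].tolist(),np.nanmedian(P[l==i],0).round(3), np.nanmax(P[l==i][:,2]).round(3))
E
```

```text
{'t': np.float64(0.65), 'q': array([-1.7800e-02,  3.9100e-01,  1.6857e+00, -3.0000e-04,  1.0646e+00,
       -1.9800e-02]), 'tcp_pos': array([0.5134, 0.1018, 0.2455]), 'tool_rot': array([7.063e-01, 7.079e-01, 0.000e+00, 2.000e-04]), 'force': array([ 0.6964, -0.0383, -0.6028])}
block (array([512.6, 101.7]), array([42.5, 44.2]), 0.96, 1558, np.float64(0.0676))
bracket top (array([586. ,  84.8]), array([79.4,  5.6]), 79.23, 358, np.float64(0.0534))
[0.04570078 0.12387734]
stopper [320, 58, 34, 36, 924] [0.53  0.217 0.028] 0.03
weight [212, 0, 56, 44, 1500] [0.437 0.265 0.06 ] 0.062
weight [209, 20, 14, 13, 92] [0.412 0.257 0.06 ] 0.062
weight [235, 38, 14, 13, 91] [0.436 0.241 0.06 ] 0.062
weight [384, 62, 35, 34, 929] [0.599 0.212 0.031] 0.049
weight [366, 263, 15, 13, 128] [ 0.579 -0.015  0.039] 0.042
orange [209, 12, 60, 41, 173] [0.434 0.252 0.059] 0.062
```

View pics/wrist1.png

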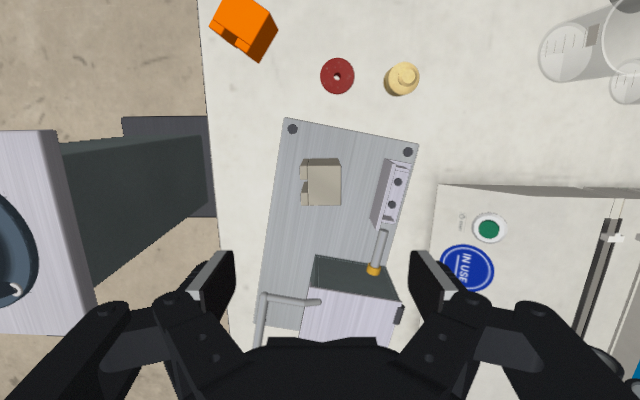

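This view shows the block at (322,182) with its notch on the left side, the stopper at (337,76), the weight at (402,78), the orange look-alike at (245,28) and the bracket at (392,193). The bracket measures 79.4 × 5.6 mm with its top at z 0.053, as it should be. I'll turn the gripper so it closes on the two plain side faces.

drive_tool([
  [0,0,0,0,0,8.55,1],
  [0,0,0,0,0,8.55,1],
  [0,0,0,0,0,8.55,1],
  [0,0,0,0,0,8.55,1],
  [0,0,0,0,0,8.55,1],
  [0,0,0,0,0,8.55,1],
  [0,0,0,0,0,8.55,1],
  [0,0,0,0,0,8.55,1],
  [0,0,0,0,0,8.55,1],
  [0,0,0,0,0,8.55,1],
])

```text
t: 1.7
tcp_pos: [0.516, 0.0997, 0.2452]
tool_rot: [0.999, 0.035, 0.001, 0.0]
force: [-0.7, -0.2, -0.5]
finger_gap: 0.998
gripper_force: 0.0
```

drive_tool([
  [0,0,0,0,0,3.6,1],
  [0,0,0,0,0,0,1],
  [0,0,0,0,0,0,1],
])

```text
t: 2.0
tcp_pos: [0.5152, 0.1002, 0.2452]
tool_rot: [1.0, 0.008, 0.0, 0.0]
force: [-0.3, 0.3, 0.9]
finger_gap: 1.0
gripper_force: 0.0
```

```bash
python3 - <<'E'
from h import *
t=manip.sense();M=R.from_quat(t["tool_rot"]).as_matrix();print(t["t"],t["q"].round(3),t["tcp_pos"].round(4));print(M.round(3))
print("block centre in tool", (M.T@(np.array([.5127,.1016,.042])-t["tcp_pos"])).round(4))
E
```

```text
2.0 [-0.021  0.393  1.683 -0.     1.065  1.534] [0.5152 0.1002 0.2452]
[[ 1.     0.016  0.001]
 [ 0.016 -1.    -0.   ]
 [ 0.001  0.    -1.   ]]
block centre in tool [-0.0026 -0.0015  0.2032]
```

drive_tool([
  [-0.0025,-0.0015,0.03,0,0,0,1],
  [0,0,0.03,0,0,0,1],
  [0,0,0.03,0,0,0,1],
  [0,0,0.03,0,0,0,1],
  [0,0,0.03,0,0,0,1],
  [0,0,0.03,0,0,0,1],
  [0,0,0.013,0,0,0,1],
  [0,0,0.01,0,0,0,1],
  [0,0,0,0,0,0,1],
])

```text
t: 2.9
tcp_pos: [0.5116, 0.1023, 0.0416]
tool_rot: [1.0, 0.008, -0.001, -0.0]
force: [0.2, -0.1, -1.2]
finger_gap: 1.001
gripper_force: 0.0
```

drive_tool([
  [0,0,0,0,0,0,-0.2],
  [0,0,0,0,0,0,-0.2],
  [0,0,0,0,0,0,-0.2],
  [0,0,0,0,0,0,-0.2],
  [0,0,0,0,0,0,-0.2],
  [0,0,0,0,0,0,-0.2],
  [0,0,0,0,0,0,-0.2],
  [0,0,0,0,0,0,-0.2],
], newtons=40)

```text
t: 3.7
tcp_pos: [0.5123, 0.1025, 0.0435]
tool_rot: [1.0, 0.008, 0.001, 0.0]
force: [-0.9, 0.2, 5.7]
finger_gap: 0.511
gripper_force: 41.8
```

drive_tool([
  [0,0,-0.01,0,0,0,-0.2],
  [0,0,-0.02,0,0,0,-0.2],
  [0,0,-0.02,0,0,0,-0.2],
  [0,0,-0.02,0,0,0,-0.2],
  [0,0,0,0,0,-6,-0.2],
  [0,0,0,0,0,-8,-0.2],
  [0,0,0,0,0,-8,-0.2],
  [0,0,0,0,0,-8,-0.2],
  [0,0,0,0,0,-8,-0.2],
  [0,0,0,0,0,-8,-0.2],
])

```text
t: 4.7
tcp_pos: [0.511, 0.1025, 0.1125]
tool_rot: [0.916, 0.401, -0.0, -0.0]
force: [0.0, 0.4, -2.5]
finger_gap: 0.512
gripper_force: 41.2
```

drive_tool([
  [0,0,0,0,0,-8,-0.2],
  [0,0,0,0,0,-8,-0.2],
  [0,0,0,0,0,-8,-0.2],
  [0,0,0,0,0,-8,-0.2],
  [0,0,0,0,0,-8,-0.2],
  [0,0,0,0,0,-8,-0.2],
  [0,0,0,0,0,-8,-0.2],
  [0,0,0,0,0,-8,-0.2],
  [0,0,0,0,0,-8,-0.2],
  [0,0,0,0,0,-8,-0.2],
])

```text
t: 5.7
tcp_pos: [0.511, 0.1026, 0.1125]
tool_rot: [0.444, 0.896, -0.0, -0.0]
force: [-0.3, 0.3, -3.1]
finger_gap: 0.514
gripper_force: 41.2
```

drive_tool([
  [0,0,0,0,0,-8,-0.2],
  [0,0,0,0,0,-8,-0.2],
  [0,0,0,0,0,-8,-0.2],
  [0,0,0,0,0,-8,-0.2],
  [0,0,0,0,0,-8,-0.2],
  [0,0,0,0,0,0,-0.2],
  [0,0,0,0,0,0,-0.2],
])

```text
t: 6.4
tcp_pos: [0.5113, 0.1026, 0.1125]
tool_rot: [0.115, 0.993, -0.0, -0.0]
force: [0.5, 0.8, -2.8]
finger_gap: 0.511
gripper_force: 41.2
```

```bash
python3 - <<'E'
from meas import *
t=manip.sense();M=R.from_quat(t["tool_rot"]).as_matrix();print(t["t"],t["q"].round(3),t["tcp_pos"].round(4),t["force"].round(1),t["finger_gap"]);print(M.round(3))
print("tool yaw",np.degrees(np.arctan2(M[1,0],M[0,0])))
a=snap("scene");b=snap("side")
f=lambda s,u0,v0:cv2.resize(s["image"][v0:v0+100,u0:u0+100],(390,390),interpolation=cv2.INTER_CUBIC)
c=np.array([.512,.102,.11]);pa,pb=proj(a,c)[0].astype(int),proj(b,c)[0].astype(int);print(pa,pb)
cv2.imwrite("pics/crop3.png",np.hstack([f(a,*(pa-50)),f(b,*(pb-50))])[:,:,::-1])
E
```

```text
6.4 [-0.017  0.595  1.806  0.     0.741 -1.356] [0.5113 0.1026 0.1125] [ 0.5  0.8 -2.8] 0.5107855825842235
[[-0.973  0.229 -0.   ]
 [ 0.229  0.973  0.   ]
 [ 0.    -0.    -1.   ]]
tool yaw 166.73620644330083
[306 184] [328 217]
```

View pics/crop3.png

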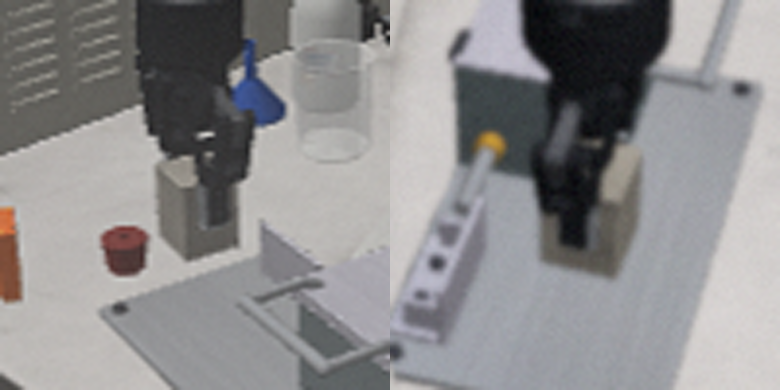

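The block hangs square in the grip with its groove now turned away from the robot, since plain faces show at (200,215) in the scene half. Next I align it to the bracket's yaw, move in 8 mm short of the upright and lower it.

drive_tool([
  [0,0,0,0,0,-2.5,-0.2],
  [-0.015,-0.0013,0,0,0,0,-0.2],
  [-0.015,-0.0013,0,0,0,0,-0.2],
  [-0.0145,-0.0012,0,0,0,0,-0.2],
  [0,0,0.02,0,0,0,-0.2],
  [0,0,0.02,0,0,0,-0.2],
  [0,0,0.02,0,0,0,-0.2],
  [0,0,0.004,0,0,0,-0.2],
  [0,0,0,0,0,0,-0.2],
  [0,0,0,0,0,0,-0.2],
])

```text
t: 7.5
tcp_pos: [0.5552, 0.0906, 0.049]
tool_rot: [0.093, 0.996, 0.0, 0.001]
force: [-0.0, -0.2, -2.5]
finger_gap: 0.514
gripper_force: 41.3
```

```bash
cat > st.py <<'E'
from meas import *
t=manip.sense();M=R.from_quat(t["tool_rot"]).as_matrix();print(t["t"],t["q"].round(3),t["tcp_pos"].round(4),t["force"].round(1),round(t["finger_gap"],3))
C=np.array([.524,.0096]);A=rot(np.radians(-10.8))
print("tool yaw rel comp",np.degrees(np.arctan2(M[1,0],M[0,0]))+10.8,"tcp in comp mm",((t["tcp_pos"][:2]-C)@A*1000).round(1), "tool z",M[:,2].round(3))
E
python3 st.py
```

```text
7.5 [-0.037  0.739  1.729  0.     0.673 -1.422] [0.5552 0.0906 0.049 ] [-0.  -0.2 -2.5] 0.514
tool yaw rel comp 180.17500152869093 tcp in comp mm [15.4 85.4] tool z [ 0.001 -0.    -1.   ]
```

drive_tool([
  [0,0,0.003,0,0,0,-0.2],
  [-0.002,0,0.001,0,0,0,-0.2],
  [-0.002,0,0,0,0,0,-0.2],
  [-0.001,0,0,0,0,0,-0.2],
  [0,0,0,0,0,0,-0.2],
  [0,0,0,0,0,0,-0.2],
])

```text
t: 8.1
tcp_pos: [0.5596, 0.0896, 0.0444]
tool_rot: [0.092, 0.996, 0.0, 0.0]
force: [-0.1, -0.2, -2.5]
finger_gap: 0.511
gripper_force: 41.3
```

drive_tool([
  [-0.001,0,0,0,0,0,-0.2],
  [-0.001,0,0,0,0,0,-0.2],
  [0,0,0,0,0,0,-0.2],
  [0,0,0,0,0,0,-0.2],
])

```text
t: 8.5
tcp_pos: [0.5614, 0.0893, 0.0443]
tool_rot: [0.092, 0.996, 0.0, -0.0]
force: [-0.3, 0.4, -2.6]
finger_gap: 0.51
gripper_force: 41.5
```

```bash
python3 st.py
```

```text
8.5 [-0.039  0.751  1.714  0.     0.676 -1.425] [0.5614 0.0893 0.0443] [-0.3  0.4 -2.6] 0.51
tool yaw rel comp 180.1996813678955 tcp in comp mm [21.8 85.3] tool z [-0.  0. -1.]
```

drive_tool([
  [-0.001,0,0,0,0,0,-0.2],
  [0,0,0,0,0,0,-0.2],
  [-0.001,0,0,0,0,0,-0.2],
  [0,0,0,0,0,0,-0.2],
  [0,0,0,0,0,0,-0.2],
])

```text
t: 9.0
tcp_pos: [0.5614, 0.0893, 0.044]
tool_rot: [0.092, 0.996, -0.0, -0.002]
force: [-4.1, 2.1, 0.2]
finger_gap: 0.508
gripper_force: 41.8
```

Contact with the upright is made: −4 N, and the tool stalls. Next I set the block down and release.

drive_tool([
  [-0.001,0,0.0005,0,0,0,-0.2],
  [0,0,0.0005,0,0,0,-0.2],
  [0,0,0,0,0,0,-0.2],
  [0,0,0,0,0,0,0.2],
  [0,0,0,0,0,0,0.4],
  [0,0,0,0,0,0,0.5],
  [0,0,0,0,0,0,0.5],
  [0,0,0,0,0,0,0.5],
  [0,0,0,0,0,0,0.5],
  [0,0,0,0,0,0,0.5],
])

```text
t: 10.0
tcp_pos: [0.5645, 0.0887, 0.0433]
tool_rot: [0.092, 0.996, -0.0, 0.0]
force: [-0.3, -0.3, -0.6]
finger_gap: 0.749
gripper_force: 0.0
```

```bash
python3 st.py
```

```text
10.0 [-0.04   0.755  1.707 -0.     0.68  -1.425] [0.5645 0.0887 0.0433] [-0.3 -0.3 -0.6] 0.749
tool yaw rel comp 180.19880312817608 tcp in comp mm [24.9 85.3] tool z [ 0. -0. -1.]
```

Raise straight up and check the placing.

drive_tool([
  [0,0,-0.01,0,0,0,0.5],
  [0,0,-0.03,0,0,0,0.5],
  [0,0,-0.04,0,0,0,0.5],
  [0,0,-0.05,0,0,0,0.5],
  [0,0,-0.05,0,0,0,0.5],
  [0,0,-0.03,0,0,8.5,0.5],
  [0,0,0,0,0,8.5,0.5],
  [0,0,0,0,0,8.5,0.5],
  [0,0,0,0,0,8.5,0.5],
  [0,0,0,0,0,8.5,0.5],
])

```text
t: 11.0
tcp_pos: [0.5641, 0.0888, 0.2543]
tool_rot: [0.45, 0.893, 0.0, 0.0]
force: [0.3, -0.9, -0.1]
finger_gap: 0.751
gripper_force: 0.0
```

drive_tool([
  [0,0,0,0,0,8.5,0.5],
  [0,0,0,0,0,8.5,0.5],
  [0,0,0,0,0,8.5,0.5],
  [0,0,0,0,0,8.5,0.5],
  [0,0,0,0,0,8.5,0.5],
  [0,0,0,0,0,5,0.5],
  [0,0,0,0,0,0,0.5],
  [0,0,0,0,0,0,0.5],
])

```text
t: 11.8
tcp_pos: [0.5643, 0.0888, 0.2538]
tool_rot: [0.769, 0.639, 0.0, 0.0]
force: [0.1, 0.3, 0.5]
finger_gap: 0.752
gripper_force: 0.0
```

```bash
python3 st.py; python3 - <<'E'
from meas import *
s=snap("wrist");P=cloud(s);pickle.dump(s,open("wrist2.pkl","wb"))
print("block",rect(top(P,.062,.075,(.51,.63,.03,.15))))
q=top(P,.049,.058,(.56,.64,0,.16)); print("brk",rect(q))
C=np.array([.524,.0096]);A=rot(np.radians(-10.8))
b=top(P,.062,.075,(.51,.63,.03,.15));bc=(b[:,:2]-C)@A*1000
qc=(q[:,:2]-C)@A*1000
print("block comp x",np.percentile(bc[:,0],[1,99]),"y",np.percentile(bc[:,1],[1,99]),"brk x",np.percentile(qc[:,0],[1,50,99]),"y",np.percentile(qc[:,1],[1,99]))
v,u=proj(s,[.57,.088,.06])[0][::-1].astype(int)
print(u,v); u0=max(0,u-100);v0=max(0,v-75); save(s,"crop4",(u0,v0,u0+200,v0+150),3)
E
```

```text
11.8 [-0.04   0.445  1.561  0.     1.136  0.144] [0.5643 0.0888 0.2538] [0.1 0.3 0.5] 0.752
tool yaw rel comp 90.30888498456575 tcp in comp mm [24.8 85.3] tool z [ 0.  0. -1.]
block (array([561.6,  89.2]), array([43.4, 43.5]), 79.53, 1507, np.float64(0.0677))
brk (array([572.6,  87.5]), array([78.8, 32.5]), 79.18, 332, np.float64(0.0537))
block comp x [ 0.65067368 43.14105809] y [ 63.78860519 106.76282082] brk x [20.53656523 46.67905449 49.286393  ] y [ 47.08269203 124.2399719 ]
326 182
```

View pics/crop4.png

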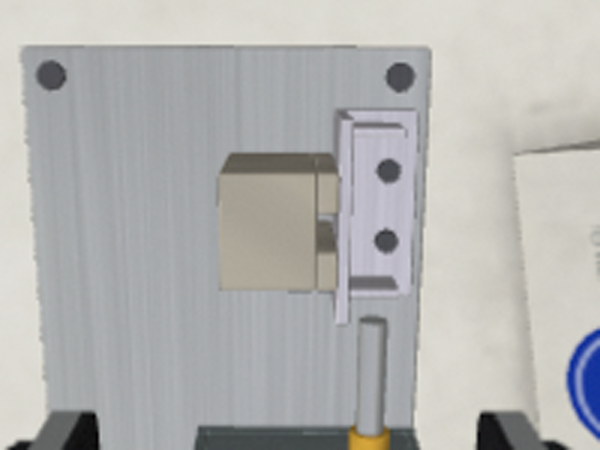

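The crop shows the grooved face flush against the upright: groove at (325,225), block edge touching at x≈340 and parallel to it. In numbers, the block is square to within 0.5°, the face gap is about 1 mm, and y is centred at 85.3. Now on to the handle bar.

drive_tool([
  [-0.033,-0.018,0,0,0,0,-0.3],
  [-0.033,-0.018,0,0,0,0,-0.3],
  [-0.033,-0.018,0,0,0,0,-0.3],
  [-0.033,-0.018,0,0,0,0,-0.3],
  [-0.033,-0.0185,0,0,0,0,-0.3],
  [0,0,0,0,0,0,-0.3],
  [0,0,0,0,0,0,-0.3],
  [0,0,0,0,0,0,-0.3],
])

```text
t: 12.65
tcp_pos: [0.446, -0.0565, 0.2536]
tool_rot: [0.769, 0.639, 0.0, 0.0]
force: [-0.6, 0.6, 0.1]
finger_gap: 0.348
gripper_force: 0.0
```

```bash
python3 st.py; python3 - <<'E'
from meas import *
s=snap("wrist");P=cloud(s);pickle.dump(s,open("wrist3.pkl","wb"));save(s,"wrist3")
C=np.array([.524,.0096]);A=rot(np.radians(-10.8))
for n in("wrist1","wrist2","wrist3","wrist0"):
    P=cloud(pickle.load(open(n+".pkl","rb")))
    Q=np.c_[(P[...,:2].reshape(-1,2)-C)@A*1000,P[...,2].ravel()*1000]
    m=(Q[:,0]>-80)&(Q[:,0]<-50)&(Q[:,1]>-110)&(Q[:,1]<-48)&(Q[:,2]>95)&(Q[:,2]<115)
    if m.sum()>20:
        q=Q[m];print(n,m.sum(),"x",np.percentile(q[:,0],[2,50,98]).round(1),"y",np.percentile(q[:,1],[0,100]).round(1),"z",np.percentile(q[:,2],[50,98]).round(1),"slope",np.polyfit(q[:,1],q[:,0],1)[0].round(3))
    m=(Q[:,0]>-30)&(Q[:,0]<100)&(Q[:,2]>90)&(Q[:,2]<100)&(Q[:,1]>-150)&(Q[:,1]<-10)
    if m.sum()>20: print("  cover x",np.percentile(Q[m][:,0],[1,99]).round(1),"y",np.percentile(Q[m][:,1],[1,99]).round(1))
E
```

```text
12.65 [-3.760e-01  2.790e-01  1.845e+00  1.000e-03  1.016e+00 -1.920e-01] [ 0.446  -0.0565  0.2536] [-0.6  0.6  0.1] 0.348
tool yaw rel comp 90.24833323596948 tcp in comp mm [-64.3 -79.5] tool z [ 0.001 -0.    -1.   ]
wrist1 332 x [-70.6 -65.5 -61.1] y [-101.2  -48.2] z [105.6 107.3] slope -0.004
  cover x [-20.   84.8] y [-84.1 -17.2]
  cover x [-19.3  85.8] y [-96.2 -18. ]
wrist3 615 x [-69.9 -65.9 -61. ] y [-109.7  -48.1] z [105.7 107.4] slope -0.003
  cover x [-20.   84.5] y [-145.9  -18.8]
wrist0 594 x [-69.2 -63.4 -60.7] y [-109.9  -48. ] z [105.4 107.5] slope 0.001
  cover x [-18.9  87. ] y [-146.   -18.2]
```

View pics/wrist3.png

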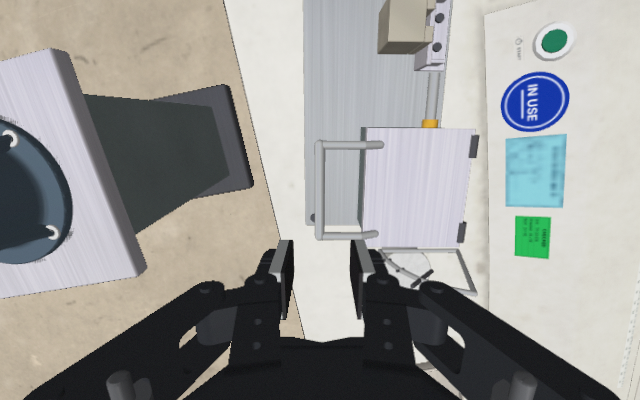

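The wrist view shows the handle bar at u≈319 (rows 143–238), with the finger pads straddling its line and the tool centred on it to about 1 mm. Descending.

drive_tool([
  [0,-0.0012,0.03,0,0,0,-0.3],
  [0,0,0.03,0,0,0,-0.3],
  [0,0,0.03,0,0,0,-0.3],
  [0,0,0.03,0,0,0,-0.3],
  [0,0,0.02,0,0,0,-0.3],
  [0,0,0.01,0,0,0,-0.3],
  [0,0,0.006,0,0,0,-0.3],
  [0,0,0,0,0,0,-0.3],
  [0,0,0,0,0,0,-0.3],
])

```text
t: 13.6
tcp_pos: [0.4447, -0.0566, 0.0979]
tool_rot: [0.769, 0.639, 0.0, 0.001]
force: [0.0, -0.3, 0.4]
finger_gap: 0.349
gripper_force: 0.0
```

drive_tool([
  [0,0,0,0,0,0,-0.6],
  [0,0,0,0,0,0,-0.9],
  [0,0,0,0,0,0,-1],
  [0,0,0,0,0,0,-1],
  [0,0,0,0,0,0,-1],
  [0,0,0,0,0,0,-1],
  [0,0,0,0,0,0,-1],
], newtons=30)

```text
t: 14.3
tcp_pos: [0.4439, -0.0566, 0.0975]
tool_rot: [0.769, 0.639, 0.0, 0.0]
force: [-0.5, -0.3, 5.2]
finger_gap: 0.103
gripper_force: 29.5
```

```bash
python3 st.py
```

```text
14.3 [-0.378  0.566  1.998 -0.     0.578 -0.192] [ 0.4439 -0.0566  0.0975] [-0.5 -0.3  5.2] 0.103
tool yaw rel comp 90.1968963091173 tcp in comp mm [-66.2 -80.1] tool z [ 0. -0. -1.]
```

The bar is gripped (opening 8.8 mm, 29.5 N). Next I lift along the hinge arc (radius 150 mm).

drive_tool([
  [0,0.0005,-0.0065,0,0,0,-1],
  [0,0.0009,-0.0065,0,0,0,-1],
  [0,0.0012,-0.0065,0,0,0,-1],
  [0,0.0014,-0.0064,0,0,0,-1],
  [0,0.0017,-0.0063,0,0,0,-1],
  [0,0.002,-0.0063,0,0,0,-1],
  [0,0.0022,-0.0061,0,0,0,-1],
  [0,0.0025,-0.0061,0,0,0,-1],
  [0,0,0,0,0,0,-1],
])

```text
t: 15.2
tcp_pos: [0.4554, -0.0588, 0.1487]
tool_rot: [0.769, 0.639, -0.001, -0.001]
force: [-4.1, -2.2, -0.5]
finger_gap: 0.103
gripper_force: 29.3
```

```bash
python3 st.py
```

```text
15.2 [-3.720e-01  4.720e-01  1.933e+00 -1.000e-03  7.390e-01 -1.870e-01] [ 0.4554 -0.0588  0.1487] [-4.1 -2.2 -0.5] 0.103
tool yaw rel comp 90.22940440645908 tcp in comp mm [-54.6 -80. ] tool z [-0.002  0.    -1.   ]
```

drive_tool([
  [0,0.0028,-0.0059,0,0,0,-1],
  [0,0.003,-0.0058,0,0,0,-1],
  [0,0.0033,-0.0056,0,0,0,-1],
  [0,0.0035,-0.0056,0,0,0,-1],
  [0,0.0038,-0.0053,0,0,0,-1],
  [0,0.004,-0.0053,0,0,0,-1],
  [0,0.0042,-0.005,0,0,0,-1],
  [0,0.0044,-0.0049,0,0,0,-1],
  [0,0,0,0,0,0,-1],
])

```text
t: 16.1
tcp_pos: [0.4816, -0.0637, 0.1919]
tool_rot: [0.769, 0.639, -0.003, -0.003]
force: [-9.7, -2.6, 3.1]
finger_gap: 0.103
gripper_force: 29.4
```

drive_tool([
  [0,0.0046,-0.0046,0,0,0,-1],
  [0,0.0048,-0.0045,0,0,0,-1],
  [0,0,0,0,0,0,-1],
  [0,0,0,0,0,0,-1],
  [0,0,0,0,0,0,-1],
  [0,0,0,0,0,0,-1],
])

```text
t: 16.7
tcp_pos: [0.4896, -0.0652, 0.2006]
tool_rot: [0.769, 0.639, -0.003, -0.004]
force: [-11.7, -3.1, 4.7]
finger_gap: 0.106
gripper_force: 29.9
```

```bash
python3 st.py; python3 - <<'E'
from meas import *
s=snap("side");b=snap("scene");w=snap("wrist")
C=np.array([.524,.0096]);A=rot(np.radians(-10.8))
for n,x in(("wrist",w),("side",s),("scene",b)):
    P=cloud(x);Q=np.c_[(P[...,:2].reshape(-1,2)-C)@A*1000,P[...,2].ravel()*1000]
    m=(Q[:,0]>15)&(Q[:,0]<75)&(Q[:,1]>-135)&(Q[:,1]<-25)&(Q[:,2]>98)&(Q[:,2]<175)
    if m.sum()>30: print(n,m.sum(),"cover angle",np.degrees(np.arctan(-np.polyfit(Q[m][:,0],Q[m][:,2],1)[0])))
    m=(Q[:,0]>-30)&(Q[:,0]<50)&(Q[:,1]>50)&(Q[:,1]<120)&(Q[:,2]>64)&(Q[:,2]<72)
    if m.sum()>30: print("  block x",np.percentile(Q[m][:,0],[1,99]).round(1),"y",np.percentile(Q[m][:,1],[1,99]).round(1))
f=lambda s,c,h:cv2.resize(s["image"][c[1]-h:c[1]+h,c[0]-h:c[0]+h],(390,390),interpolation=cv2.INTER_CUBIC)
c=[.53,-.02,.12];cv2.imwrite("pics/crop5.png",np.hstack([f(s,proj(s,c)[0].astype(int),75),f(b,proj(b,c)[0].astype(int),75)])[:,:,::-1])
E
```

```text
16.7 [-0.358  0.422  1.797 -0.003  0.933 -0.172] [ 0.4896 -0.0652  0.2006] [-11.7  -3.1   4.7] 0.106
tool yaw rel comp 90.2727124508661 tcp in comp mm [-19.7 -79.9] tool z [-0.01   0.001 -1.   ]
wrist 8268 cover angle 43.115851202063546
  block x [ 0.3 42.9] y [63.  79.8]
side 486 cover angle 43.36339190876365
  block x [-1.5 41.5] y [ 63.7 109.4]
  block x [-0.6 41.8] y [ 59.4 105.9]
```

View pics/crop5.png

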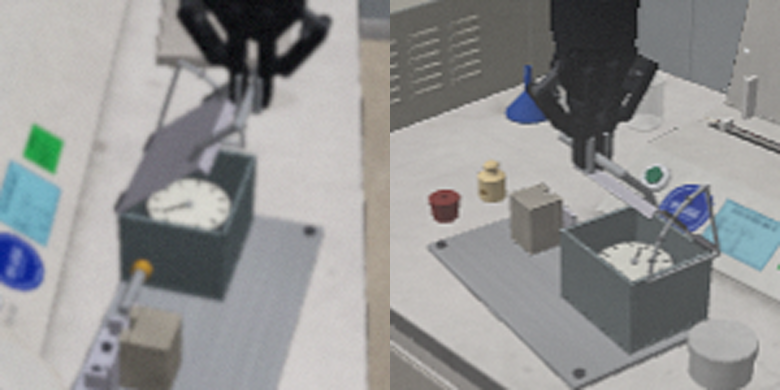

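The side and scene crops show the cover standing open at roughly 45° with the bar still in the fingers, the dial visible at (190,203), and the block against the bracket. The plane fit says 43.2°, and there is a 12 N radial push, which I'll relieve while raising slightly.

drive_tool([
  [0,-0.001,-0.0015,0,0,0,-1],
  [0,-0.001,-0.0015,0,0,0,-1],
  [0,0,0,0,0,0,-1],
  [0,0,0,0,0,0,-1],
  [0,0,0,0,0,0,-1],
  [0,0,0,0,0,0,-1],
])

```text
t: 17.45
tcp_pos: [0.4922, -0.0658, 0.2035]
tool_rot: [0.769, 0.639, 0.0, 0.0]
force: [0.3, -2.8, -6.4]
finger_gap: 0.103
gripper_force: 29.4
```

```bash
cat > ang.py <<'E'
from meas import *
C=np.array([.524,.0096]);A=rot(np.radians(-10.8))
for n in("wrist","side"):
    x=snap(n);P=cloud(x);Q=np.c_[(P[...,:2].reshape(-1,2)-C)@A*1000,P[...,2].ravel()*1000]
    m=(Q[:,0]>15)&(Q[:,0]<75)&(Q[:,1]>-135)&(Q[:,1]<-25)&(Q[:,2]>98)&(Q[:,2]<175)
    p=np.polyfit(Q[m][:,0],Q[m][:,2],1);r=Q[m][:,2]-np.polyval(p,Q[m][:,0]);g=abs(r)<5
    p=np.polyfit(Q[m][g][:,0],Q[m][g][:,2],1);print(n,g.sum(),"angle",np.degrees(np.arctan(-p[0])),"z at x=85",np.polyval(p,85))
E
python3 st.py; python3 ang.py
```

```text
17.45 [-0.358  0.417  1.795 -0.     0.929 -0.173] [ 0.4922 -0.0658  0.2035] [ 0.3 -2.8 -6.4] 0.103
tool yaw rel comp 90.20478584608786 tcp in comp mm [-17.1 -80. ] tool z [ 0. -0. -1.]
wrist 8036 angle 44.31064569747047 z at x=85 94.79233578585452
side 466 angle 44.428204768601404 z at x=85 94.27548145031852
```

The cover is at 44.4° in both views. It is held steady at 29 N of grip with only the spring load on the tool, so I'm handing in.

```bash
python3 -c "
from station import manip
print(manip.sign_off())"
```

```text
the job is handed in; nothing more can be done
None
```

I handed the job in with the block let go flush against the bracket (about 1 mm gap, square to 0.5°) and the cover held steady at about 44° open; the groove actually faced the robot, not left as described, so I turned the block about 168° rather than a quarter turn, and the sign-off returned no verdict.

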